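# Roll the test wheel back up the ramp to its start catch

### The job

The test wheel has run down to the foot of the sloped channel. Push it back up the channel with a fingertip, rolling it over the spring catch near the top until it sits between the catch and the end stop and cannot roll back, then take the hand away. Do not pick the wheel up or let it leave the channel, and leave the buggy and the other things on the bench where they are.

Things in the scene. Friction and masses are not known exactly. Their poses are not given: they have to be found in the camera images.
- wheel_center (a point): Centre (axle, mid width) of the test wheel: robot wheel 60 mm in diameter, 30 mm wide, about 0.12 kg, black tyre, blue hub, standing on its tread in the channel. It starts at the channel's low end against the low bumper (centre at channel x = -142 mm, 30 mm above the floor) and rolls freely; let go on the slope, it runs back down. Use the position only: the orientation turns as it rolls.
- channel: Aluminium U-channel (gutter) of the roll-test ramp, fixed; 360 mm long, 36 mm wide inside, 40 outside; side walls 10 mm above its floor. Origin: floor's upper face at mid length and width, 56 mm above the bench. x axis along the channel pointing UPHILL (slope 0.122 rad), y across, z square to the floor. Nothing stands above the walls between low bumper and end stop.
- low_bumper (a point): Middle of the uphill top edge of the low bumper, a rubber block across the channel's low end: channel x = -173 to -165 mm, 10 mm high. It is lower than the wheel's centre, so the wheel's lower side overhangs it and a finger fits behind the wheel above it.
- stop (a point): Point on the rubber pad of the end stop (upright plate 40 mm wide, its top 45 mm above the channel floor) at the channel's high end, at the height of the wheel's centre: channel x = 172 mm, z = 30 mm. The pad faces downhill. Pushed against it, the wheel's centre is at channel x = 142 mm; let go there, it settles back about 3 mm on to the catch.
- catch (a joint): Spring catch in the channel floor: a steel tongue 30 mm long and 14 mm wide, hinged at its low end (channel x = 90 mm) and sloping up to a tip 8 mm above the floor at x = 119 mm. Value 0: sprung up; 0.27: pressed flush with the floor. A wheel coming up presses it down (about 0.5 N at the tip) and it springs up behind the wheel.
- spare_wheel: Spare wheel like the test wheel, lying flat on the bench beside the ramp: 60 mm in diameter, 30 mm high. Origin at the centre of its underside. To be left alone.
- buggy: Four-wheel-drive robot buggy standing beside the ramp with one wheel off, 175 x 150 mm, 65 mm high, 0.75 kg. Origin on the bench under its centre, x along its length. To be left alone.
- tape: Roll of white insulating tape lying flat, 68 mm in diameter, 19 mm high. Origin at the centre of its underside. To be left alone.
- screwdriver: Screwdriver 170 mm long lying on the bench beside the ramp. Origin under its middle, x along it. To be left alone.
Mind the look-alikes: they are no part of the job. Leave any pink or purple look-alike of the part that bears wheel_center alone.

How it is judged (in metres and radians):
At the end, for the whole second after the job is handed in: The wheel stands at rest on the channel floor (within 4 mm of its rolling height) between the catch and the end stop, its tread at most 7 mm from the stop's pad, and the catch has sprung up behind it (joint below 0.08 rad) (x of wheel_center in the frame of channel between 0.135 and 0.146 m and z of wheel_center in the frame of channel between 0.026 and 0.033 m and value of joint catch below 0.08 rad and linear speed of wheel below 0.02 m/s); the robot touches nothing.
It fails at once if the test wheel is lifted more than 15 mm off the channel floor (z of wheel_center in the frame of channel above 0.045 m).
It fails at once if the test wheel leaves the channel (y of wheel_center in the frame of channel above 0.02 m or y of wheel_center in the frame of channel below -0.02 m or x of wheel_center in the frame of channel below -0.18 m).
It fails at once if a bystander (spare wheel, buggy, tape, screwdriver) is moved more than 20 mm (distance of any of spare_wheel, buggy, tape, screwdriver from where it was at the start of the episode above 0.02 m).
It also fails if it takes over 42 s, if anything falls off the work surface, if the arm or the gripper's body presses on something with over 40 N, if the wrist force passes 120 N, or if a joint passes its speed limit or range.

### The arm

A 6-joint arm with a two-finger parallel gripper is mounted at the origin on the work surface. World frame = base frame: x ahead of the robot, y to its left, z up, the work surface at z = 0. Lengths are in mm, angles in rad, forces in N, time in s.
With the tool pointing down it reaches from about 300 to 775 mm from the base axis. Payload 14.6 kg.
Tool frame: the origin (TCP) lies between the finger pads; the fingertips stand 22 mm ahead of it and the grasp point (between the pads) lies 3 mm ahead of it (finger_overhang is the distance from the TCP to the fingertips, in mm); z points along the fingers, y is the direction in which the jaws open and shut (so a half turn about z gives the same grasp; the last joint's range is limited). The gripper opens to 94 mm and grips with 3 to 60 N. Pads are 16 mm wide; open, the fingers measure 119 mm over their backs; the gripper's body (75 mm by 177 mm) begins 78 mm behind the grasp point.
Start: joints at [1.043, 0.3, 1.521, -0, 1.321, -0.067], TCP at [244.562, 492.625, 227.446] pointing down, gripper open.
Joint ranges: [-3.03, 3.03], [-0.79, 2.21], [0.23, 2.52], [-1.04, 4.18], [0, 3.07], [-2.55, 2.55]. Speed limits (rad/s): [2.22, 2.22, 2.57, 3.14, 3.14, 3.14].

### API

Orientations are given as [roll, pitch, yaw] about the fixed x, y, z axes, in that order (R = Rz(yaw) Ry(pitch) Rx(roll)).
In Python, from cell import * gives the robot as it stands.
- The arm moves only by the tool jog_arm, never from a script. Its argument "increments" is a list of rows, each a list of 7 numbers: the shift along the tool's x, y, z in cm, then the turn, a rotation vector about the tool's x, y, z in degrees, then the finger opening in cm, from 0 to 9.4. In form: [[x, y, z, wx, wy, wz, grip], ...]. A call has 1 to 20 rows; each row shifts and turns the commanded pose from where the row before left it, along the tool's axes as they then stand; what a row does not reach is not made up. A row lasts 1/8 s, in which the tool goes at most 62.5 mm and 10.7 degrees, less where a joint would pass 70% of its speed; a pose out of reach is approached as far as the arm can. A call is refused whole if a number of a shift passes 6.25 or a number of a turn 10.7, either way. A call with a gripper value outside its range is refused whole. The fingers move at their own pace and stop on an object; "squeeze" is the grip in N (left out, the last holds). Time passes only in rows, so rows that do not move let the fingers close. It gives the time, the measured TCP pose, the force and the opening at its end, in the units of the state.
- read_state(): the state, without advancing time (a new reading comes with each control period).
- camera(name): name is "scene" or "top" or "wrist"; returns a dict with "image" (400x640x3 uint8, red, green, blue), "K" (3x3 intrinsics, pixels), "k1" (the pictures are not rectified: a ray, as slopes to the right and down, at radius r is drawn at 1 + k1 r^2 times it, then the intrinsics apply), "rvec" (rotation vector, rad) and "tvec" (3), from world to camera coordinates, as OpenCV has them. Camera axes: x right, y down, z forward; pixel columns grow to the right and rows downward; lengths in mm; the calibration is good to about 2 mm. A picture is of the moment at which its call begins. There is no depth.
- sign_off(): hands the job in, once; it reports no verdict.
Trained networks look in a picture, given as the dict that the camera call returned (one of the last four; its "shot" number tells which), for a name from the list of things; names that differ only in an ending like _2 or _b are one class to them, and where a whole thing is asked for, a point or a joint stands for the part that bears it (a point fixed in the world has none). Each returns a list of dicts, best first, with "conf" (0 to 1); they miss things now and then, are a little off and sometimes report something else, mostly with a low value. They report only what shows in the picture. A call takes as long as a camera call. They do not tell look-alikes from the thing itself.
- recognise(picture, name): "centre" ([x, y, z] in mm, in the coordinates of the camera as it stood for that picture, good to about 4 mm: the middle of the surface that is visible of it).
- regions_of(picture, name): "mask" (400x640 bool, what is visible of it).
The state is a dict: "clock": time; "joints": joint angles; "qd": joint speeds; "effort": joint torques, N m; "eef_pos": TCP position; "eef_rot": TCP orientation; "wrist_force": force on the tool from outside, world axes, zero at the start; "moment": the same for the moment, N m; "finger_gap": finger opening in mm.
Only numpy, scipy, OpenCV 4.12 (cv2) and the standard library are available. Lean on these libraries where they do the work, as an engineer would, in place of code of your own. Each camera call takes 0.05 s, during which the arm holds its last target.

## Working session

There is one attempt and no reset: what is moved stays moved. The work goes in short steps, Python scripts to look and compute and a tool call to move; the robot and the scene stay as the last step left them, time stands still between calls to the robot, and variables do not carry over. Pictures are saved under pics/ and viewed, and the job is handed in when it is done.

Besides the shell and the picture viewer there is one more tool, called after ">>>" as name([rows], argument=value, ...), one row to a line, values as JSON. jog_arm: Moves the arm, as the interface text tells. Its arguments: {"type":"object","properties":{"increments":{"type":"array"},"squeeze":{"type":"number"}},"required":["increments"]}

```bash
mkdir -p pics; cat > h.py <<'E'
from cell import *
import numpy as np, cv2
def pose(c): 
    R=cv2.Rodrigues(np.array(c["rvec"],float))[0]; return R,np.array(c["tvec"],float).ravel()
def toworld(c,p):
    R,t=pose(c); return R.T@(np.array(p)-t)
def ray(c,u,v):
    K=np.array(c["K"]);x=(u-K[0,2])/K[0,0];y=(v-K[1,2])/K[1,1]
    rd=np.hypot(x,y);r=rd
    for _ in range(30): r=rd/(1+c["k1"]*r*r)
    s=r/rd if rd>0 else 1
    R,t=pose(c);d=R.T@np.array([x*s,y*s,1]);o=-R.T@t
    return o,d
def proj(c,P):
    R,t=pose(c);p=R@np.array(P)+t;x,y=p[0]/p[2],p[1]/p[2];f=1+c["k1"]*(x*x+y*y)
    K=np.array(c["K"]);return np.array([K[0,0]*x*f+K[0,2],K[1,1]*y*f+K[1,2]])
def save(c,n): cv2.imwrite("pics/"+n,cv2.cvtColor(c["image"],cv2.COLOR_RGB2BGR))
E
python3 - <<'E'
from h import *
s=read_state();print(s)
for n in ["top","scene"]:
    c=camera(n);save(c,n+"0.png")
    for k in ["wheel_center","channel","stop","low_bumper","catch","spare_wheel","buggy","tape","screwdriver"]:
        try:
            for r in recognise(c,k)[:4]: print(n,k,round(r["conf"],2),toworld(c,r["centre"]).round(1),proj(c,toworld(c,r["centre"])).round())
        except Exception as e: print(k,e)
E
```

```text
{'clock': 0.0, 'joints': array([ 1.04338380e+00,  3.00467284e-01,  1.52163456e+00, -2.37036404e-06,
        1.32068791e+00, -6.66325247e-02]), 'qd': array([ 0.00184965, -0.00089973,  0.00129123, -0.00176126,  0.000572  ,
        0.00024236]), 'effort': array([ 3.82253011e-04, -5.31804121e+01, -3.52742600e+01,  7.09018693e-02,
        2.43693794e-02, -1.24414046e-04]), 'eef_pos': array([244.44577384, 492.40696634, 226.86578436]), 'eef_rot': array([-3.14039806e+00, -7.74160491e-05,  2.68081319e+00]), 'wrist_force': array([-0.72409965,  0.9416893 , -0.07108614]), 'moment': array([0.06965889, 0.00578798, 0.05490411]), 'finger_gap': 93.90480078245582}
top wheel_center 0.81 [ 805.4 -137.3   51.3] [353. 120.]
top wheel_center 0.78 [ 697.9 -322.7   55.7] [426. 161.]
top wheel_center 0.72 [ 656.2 -101.9   95.8] [342. 176.]
top wheel_center 0.57 [ 503.7 -242.9   53. ] [397. 238.]
top channel 0.67 [582.5  53.4  56. ] [278. 208.]
top channel 0.63 [747.7 106.5  52.6] [256. 143.]
top stop 0.86 [579.9  51.1  60.3] [279. 209.]
top stop 0.49 [424.3 -79.3  22.9] [332. 270.]
top low_bumper 0.96 [582.  
[... 224 characters left out ...]
op screwdriver 0.66 [ 655.8 -106.    96.3] [343. 176.]
scene wheel_center 0.75 [ 663.8 -102.    82.6] [266. 222.]
scene wheel_center 0.73 [ 821.3 -132.1   49.7] [228. 290.]
scene wheel_center 0.73 [ 714.1 -319.7   45.8] [165. 230.]
scene wheel_center 0.56 [ 522.7 -246.1   50.8] [227. 174.]
scene channel 0.81 [589.7  50.   63.3] [343. 215.]
scene channel 0.5 [461.5  29.4  19.4] [344. 186.]
scene stop 0.56 [592.1  45.5  59. ] [341. 217.]
scene low_bumper 0.57 [585.3  50.9  58.7] [344. 215.]
scene spare_wheel 0.75 [532.9 -73.8  28. ] [296. 197.]
scene buggy 0.96 [766.1 103.9  44.9] [352. 294.]
scene tape 0.84 [459.5  33.1  17.7] [346. 186.]
scene screwdriver 0.81 [426.4 -75.2  22. ] [306. 168.]
```

View pics/top0.png

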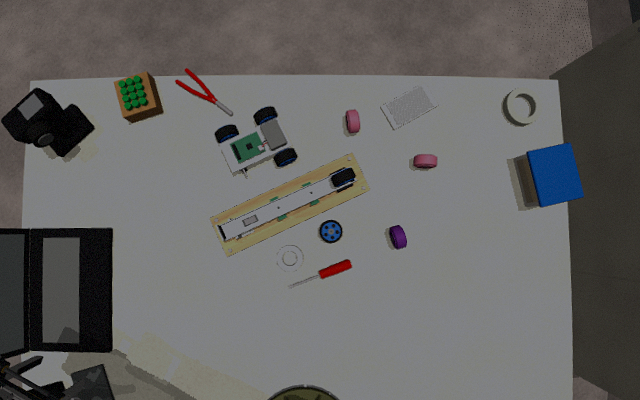

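View pics/scene0.png

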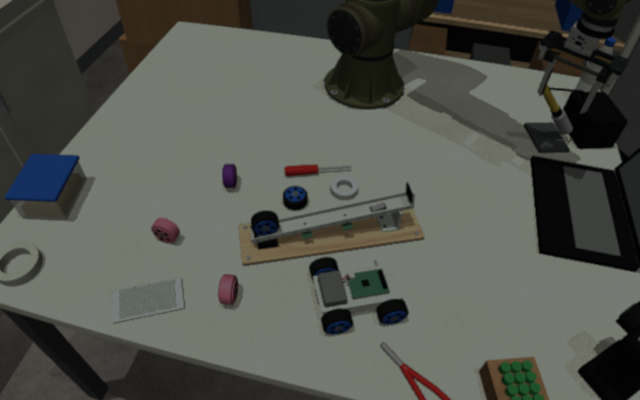

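The wheel in the channel, top (343,178) and scene (265,222), has a black tyre and blue hub, so it's the one meant. The pink wheels at top (353,120) and (426,161) and the purple one at (398,237) are look-alikes on the bench. The spare lies flat at top (331,230). I'll confirm this in a crop and measure the channel edges.

```bash
python3 - <<'E'
from h import *
a=camera("top");b=camera("scene")
A=cv2.resize(a["image"][145:265,205:375],(800,565),interpolation=cv2.INTER_CUBIC)
B=cv2.resize(b["image"][175:270,230:430],(800,380),interpolation=cv2.INTER_CUBIC)
for n,i in (("ca.png",A),("cb.png",B)): cv2.imwrite("pics/"+n,cv2.cvtColor(cv2.convertScaleAbs(i,alpha=1.5),cv2.COLOR_RGB2BGR))
E
```

```text
(no output)
```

View pics/ca.png

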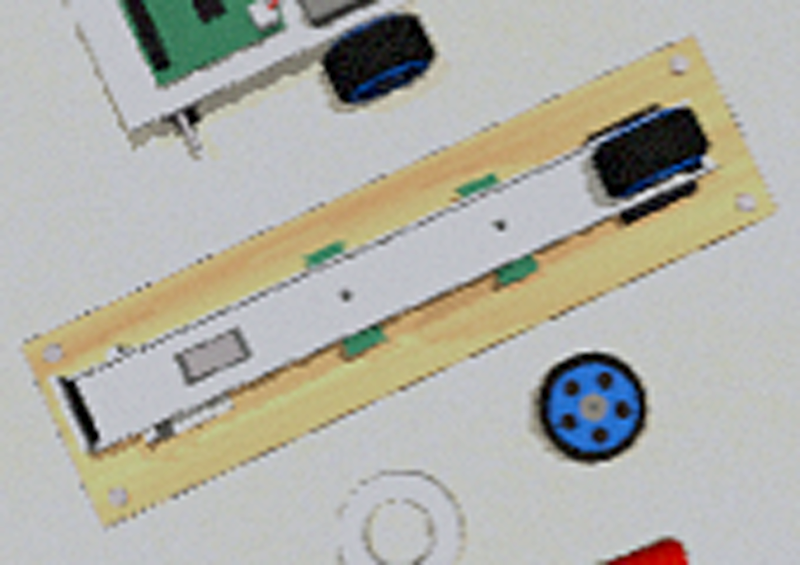

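View pics/cb.png

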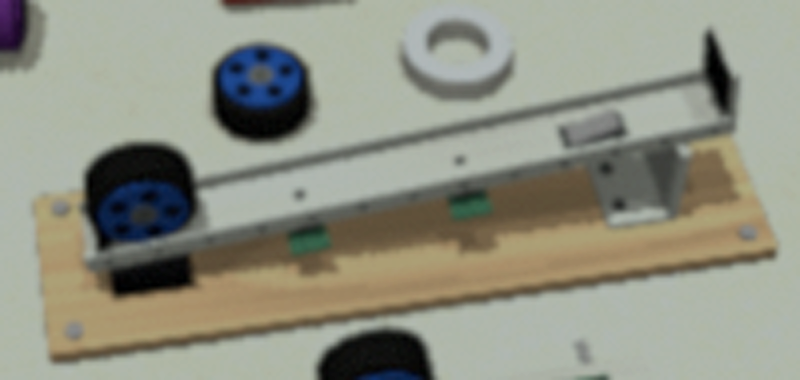

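```bash
cat >> h.py <<'E'
def chan(p):
    x,y,yaw,z=p
    cy,sy,cs,ss=np.cos(yaw),np.sin(yaw),np.cos(.122),np.sin(.122)
    ux=np.array([cy*cs,sy*cs,ss]);uy=np.array([-sy,cy,0]);uz=np.cross(ux,uy)
    return np.array([x,y,z]),np.stack([ux,uy,uz],1)
E
python3 - <<'E'
from h import *
from scipy.optimize import least_squares
a=camera("top");b=camera("scene")
ta=lambda u,v:(205+u/4.706-.4,145+v/4.706-.4)
tb=lambda u,v:(230+u/4-.4,175+v/4-.4)
obs=[("a",(119,-7,8),ta(178,357)),("a",(119,7,8),ta(190,383)),("a",(90,-7,0),ta(240,331)),("a",(90,7,0),ta(250,357)),
("b",(119,7,8),tb(560,125)),("b",(119,-7,8),tb(568,147)),("b",(90,7,0),tb(618,113)) if 0 else ("b",(119,0,8),tb(564,136)),
("b",(180,-20,10),tb(737,122)),("a",(-142,0,60),ta(650,153))]
C={"a":a,"b":b}
def f(p):
    o,R=chan(p);return np.concatenate([proj(C[k],o+R@np.array(q))-m for k,q,m in obs]+[[ (p[3]-56)/3]])
r=least_squares(f,[585,50,np.arctan2(.9,-.42),56],loss="soft_l1")
print(r.x,r.fun.round(1))
np.save("ch.npy",r.x)
o,R=chan(r.x)
for k,off,sc in (("a",(205,145),4.706),("b",(230,175),4)):
    c=C[k];n="c"+k+".png";im=cv2.imread("pics/"+n)
    def P(q): 
        u=(proj(c,o+R@np.array(q,float))-off+.4)*sc;return tuple(int(v) for v in u)
    for s in (-20,20): cv2.line(im,P((-180,s,10)),P((180,s,10)),(0,0,255),1)
    for q in [[(119,-7,8),(119,7,8),(90,7,0),(90,-7,0)],[(172,-20,0),(172,-20,45),(172,20,45),(172,20,0)],[(-142+30*np.cos(t),15,30+30*np.sin(t)) for t in np.arange(0,6.3,.3)],[(-142+30*np.cos(t),-15,30+30*np.sin(t)) for t in np.arange(0,6.3,.3)]]:
        cv2.polylines(im,[np.array([P(x) for x in q])],True,(0,200,0),1)
    cv2.imwrite("pics/o"+k+".png",im)
E
```

```text
[596.00422596  24.68829531   1.99180251  42.07960784] [ 1.8 -0.4  1.6 -0.7 -0.3  0.5 -0.1  0.1 12.7 -0.4 12.5 -1.2 12.6 -0.8
 -1.1  3.1  2.  -0.9 -4.6]
```

View pics/oa.png

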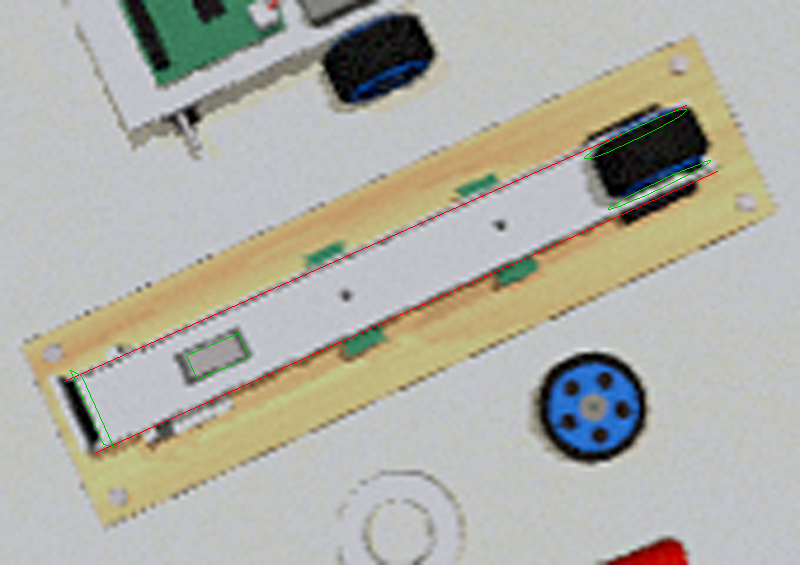

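View pics/ob.png

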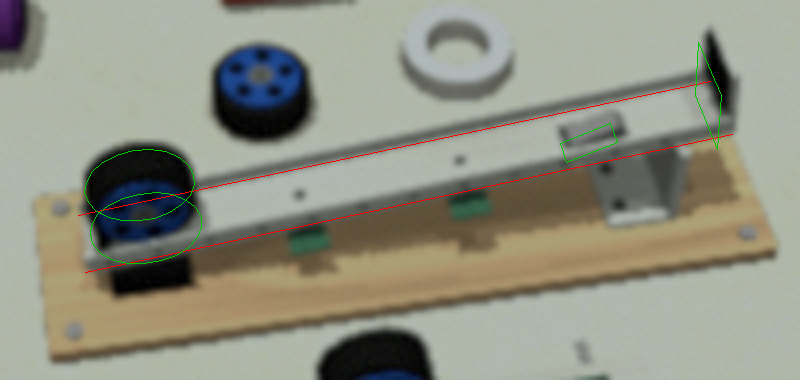

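```bash
python3 - <<'E'
from h import *
from scipy.optimize import least_squares
a=camera("top");b=camera("scene")
ta=lambda u,v:(205+u/4.706-.4,145+v/4.706-.4)
tb=lambda u,v:(230+u/4-.4,175+v/4-.4)
obs=[("a",(119,-7,8),ta(178,357)),("a",(119,7,8),ta(190,383)),("a",(90,-7,0),ta(240,331)),("a",(90,7,0),ta(250,357)),
("b",(90,7,0),tb(560,126)),("b",(90,-7,0),tb(568,147)),("b",(119,7,8),tb(618,112)),("b",(119,-7,8),tb(626,130)),
("b",(172,20,45),tb(710,30)),("b",(180,-20,10),tb(737,122)),("a",(-142,0,60),ta(650,153)),("b",(-180,-20,10),tb(88,250))]
C={"a":a,"b":b}
def f(p):
    o,R=chan(p);return np.concatenate([proj(C[k],o+R@np.array(q))-m for k,q,m in obs]+[[ (p[3]-56)/3]])
r=least_squares(f,[585,50,np.arctan2(.9,-.42),56],loss="soft_l1")
print(r.x,r.fun.round(1))
np.save("ch.npy",r.x)
o,R=chan(r.x)
for k,off,sc in (("a",(205,145),4.706),("b",(230,175),4)):
    c=C[k];n="c"+k+".png";im=cv2.imread("pics/"+n)
    def P(q): 
        u=(proj(c,o+R@np.array(q,float))-off+.4)*sc;return tuple(int(v) for v in u)
    for s in (-20,20): cv2.line(im,P((-180,s,10)),P((180,s,10)),(0,0,255),1)
    for q in [[(119,-7,8),(119,7,8),(90,7,0),(90,-7,0)],[(172,-20,0),(172,-20,45),(172,20,45),(172,20,0)],[(-142+30*np.cos(t),15,30+30*np.sin(t)) for t in np.arange(0,6.3,.3)],[(-142+30*np.cos(t),-15,30+30*np.sin(t)) for t in np.arange(0,6.3,.3)]]:
        cv2.polylines(im,[np.array([P(x) for x in q])],True,(0,200,0),1)
    cv2.imwrite("pics/o"+k+"2.png",im)
print(R.round(3),(o+R@np.array([-142,0,30])).round(1),(o+R@np.array([142,0,30])).round(1))
E
```

```text
[593.96632356  25.41111665   1.97429442  54.04838648] [ 0.3 -0.4  0.  -0.6 -1.5  0.5 -1.4  0.3  1.3  0.7  0.9  0.2 -0.4 -0.7
 -0.7 -0.4 -1.  -0.4  0.6 -0.   2.7  0.3 -0.9  0.6 -0.7]
[[-0.39  -0.92   0.048]
 [ 0.913 -0.393 -0.112]
 [ 0.122  0.     0.993]] [ 650.7 -107.6   66.5] [540.1 151.7 101.1]
```

View pics/oa2.png

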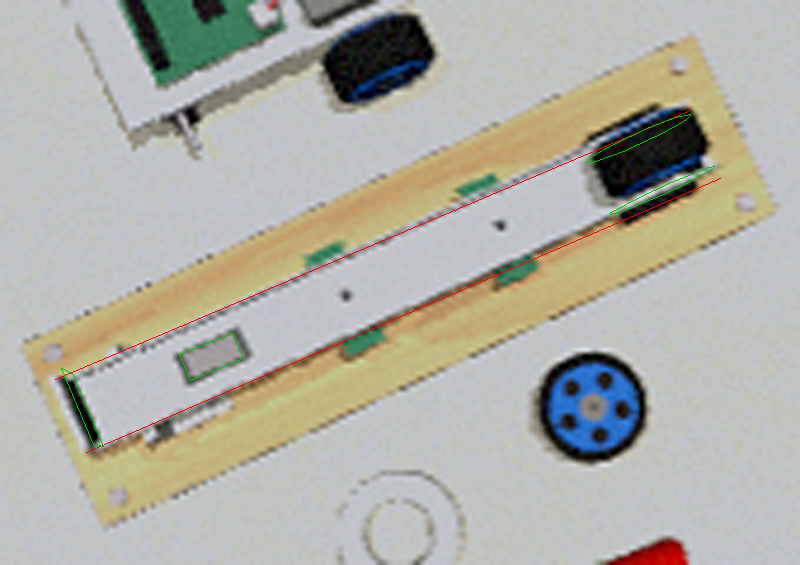

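View pics/ob2.png

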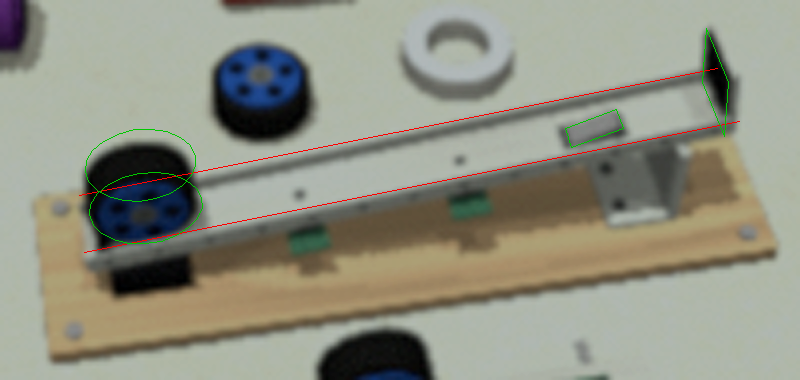

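```bash
cat > fit.py <<'E'
from h import *
from scipy.optimize import least_squares
a=camera("top");b=camera("scene")
ta=lambda u,v:(205+u/4.706-.4,145+v/4.706-.4)
tb=lambda u,v:(230+u/4-.4,175+v/4-.4)
obs=[("a",(119,-7,8),ta(178,357)),("a",(119,7,8),ta(190,383)),("a",(90,-7,0),ta(240,331)),("a",(90,7,0),ta(250,357)),
("b",(90,7,0),tb(560,126)),("b",(90,-7,0),tb(568,147)),("b",(119,7,8),tb(618,112)),("b",(119,-7,8),tb(626,133)),
("b",(172,20,45),tb(710,30)),("a",(-142,0,60),ta(650,153)),("b",(-142,-15,30),tb(143,214))]
lines=[("a",-20,10,ta(125,352)),("a",-20,10,ta(575,155)),("b",20,10,tb(200,187)),("b",20,10,tb(690,80))]
C={"a":a,"b":b}
def f(p):
    o,R=chan(p[:4]);off={"a":p[4:6],"b":p[6:8]}
    r=[proj(C[k],o+R@np.array(q))+off[k]-m for k,q,m in obs]
    for k,y,z,m in lines:
        A=proj(C[k],o+R@np.array([-180,y,z]))+off[k];B=proj(C[k],o+R@np.array([180,y,z]))+off[k]
        d=(B-A)/np.linalg.norm(B-A);r.append([2*(d[0]*(m[1]-A[1])-d[1]*(m[0]-A[0]))])
    return np.concatenate(r+[[(p[3]-56)/1],p[4:8]/.7])
r=least_squares(f,[585,50,1.97,56,0,0,0,0],loss="soft_l1")
print(r.x.round(3),r.fun.round(1))
np.save("ch.npy",r.x[:4])
o,R=chan(r.x[:4])
for k,off,sc in (("a",(205,145),4.706),("b",(230,175),4)):
    c=C[k];n="c"+k+".png";im=cv2.imread("pics/"+n)
    def P(q): 
        u=(proj(c,o+R@np.array(q,float))-off+.4)*sc;return tuple(int(v) for v in u)
    for s in (-20,20): cv2.line(im,P((-180,s,10)),P((180,s,10)),(0,0,255),1)
    for q in [[(119,-7,8),(119,7,8),(90,7,0),(90,-7,0)],[(172,-20,0),(172,-20,45),(172,20,45),(172,20,0)],[(-142+30*np.cos(t),15,30+30*np.sin(t)) for t in np.arange(0,6.3,.3)],[(-142+30*np.cos(t),-15,30+30*np.sin(t)) for t in np.arange(0,6.3,.3)]]:
        cv2.polylines(im,[np.array([P(x) for x in q])],True,(0,200,0),1)
    cv2.imwrite("pics/o"+k+"3.png",im)
print(R.round(3),(o+R@np.array([-142,0,30])).round(1),(o+R@np.array([142,0,30])).round(1))
A=cv2.imread("pics/oa3.png");B=cv2.imread("pics/ob3.png")
cv2.imwrite("pics/o3.png",cv2.resize(np.vstack([A,B]),None,fx=.63,fy=.63))
E
python3 fit.py
```

```text
[5.96488e+02 2.60080e+01 1.98700e+00 5.55250e+01 2.01000e-01 6.54000e-01
 5.90000e-02 9.46000e-01] [ 0.3 -0.3  0.2 -0.5 -1.5  0.6 -1.3  0.3  1.4  1.7  1.   1.3 -0.3  0.2
 -0.6 -0.3 -1.1  0.2  2.4 -0.9  0.9  0.8 -0.2 -0.   4.1  1.7 -0.5  0.3
  0.9  0.1  1.4]
[[-0.401 -0.915  0.049]
 [ 0.908 -0.404 -0.111]
 [ 0.122  0.     0.993]] [ 654.9 -106.3   68. ] [541.  151.6 102.6]
```

View pics/o3.png

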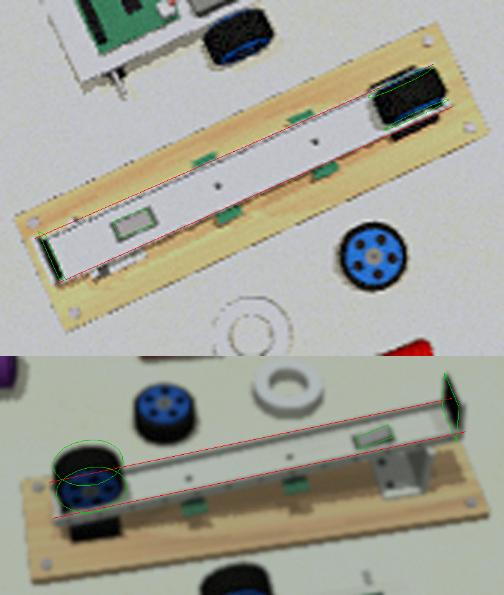

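```bash
sed -i 's/^lines=.*/lines=[("a",-20,10,ta(590,147)),("a",-20,10,ta(400,228)),("a",-20,10,ta(65,379)),("b",20,10,tb(200,187)),("b",20,10,tb(690,80))]/' fit.py; python3 fit.py
cat >> h.py <<'E'
from scipy.spatial.transform import Rotation as Ro
def go(q,yaw=None):
    """tool-frame shift cm to put TCP at channel point q"""
    o,R=chan(np.load("ch.npy"));s=read_state();T=Ro.from_euler("xyz",s["eef_rot"]).as_matrix()
    d=T.T@(o+R@np.array(q,float)-s["eef_pos"])
    yw=s["eef_rot"][2];ty=np.load("ch.npy")[2]
    print("TCP",s["eef_pos"].round(1),"rot",s["eef_rot"].round(3),"shift cm",(d/10).round(2),"wz deg",round(np.degrees(yw-ty),2))
def where():
    o,R=chan(np.load("ch.npy"));s=read_state();return R.T@(s["eef_pos"]-o)
E
python3 -c "
from h import *
go([-210,0,150])"
```

```text
[5.96925e+02 2.62370e+01 1.99100e+00 5.55290e+01 1.80000e-01 6.26000e-01
 4.70000e-02 9.18000e-01] [ 0.3 -0.3  0.1 -0.5 -1.6  0.5 -1.3  0.2  1.4  1.7  1.   1.3 -0.3  0.2
 -0.6 -0.3 -1.1  0.2  2.2 -1.3  1.   1.2 -0.3  0.8 -0.4  3.5  1.9 -0.5
  0.3  0.9  0.1  1.3]
[[-0.404 -0.913  0.05 ]
 [ 0.906 -0.408 -0.111]
 [ 0.122  0.     0.993]] [ 655.8 -105.8   68. ] [541.  151.6 102.6]
TCP [244.6 492.6 227.5] rot [-3.142  0.     2.681] shift cm [-69.78 -40.54   4.86] wz deg 39.55
```

>>> jog_arm([
  [0,0,0,0,0,9.9,0],
  [0,0,0,0,0,9.9,0],
  [0,0,0,0,0,9.9,0],
  [0,0,0,0,0,10,0],
  [0,0,0,0,0,0,0],
  [0,0,0,0,0,0,0],
], squeeze=10)

```text
clock: 2.25
eef_pos: [244.5, 492.6, 227.4]
eef_rot: [-3.142, 0.0, 1.992]
wrist_force: [-0.3, -0.3, -0.2]
finger_gap: 37.0
```

```bash
python3 -c "
from h import *
go([-210,0,150]);print(where())"
```

```text
TCP [244.5 492.6 227.4] rot [-3.142  0.     1.992] shift cm [-79.64  13.07   4.86] wz deg 0.08
[586.17158307 131.74649983 101.30289601]
```

>>> jog_arm([
  [-5,0.8,0,0,0,0,0],
  [-5,0.8,0,0,0,0,0],
  [-5,0.8,0,0,0,0,0],
  [-5,0.8,0,0,0,0,0],
  [-5,0.8,0,0,0,0,0],
  [-5,0.8,0,0,0,0,0],
  [-5,0.8,0,0,0,0,0],
  [-5,0.8,0,0,0,0,0],
  [-5,0.8,0,0,0,0,0],
  [-5,0.8,0,0,0,0,0],
  [-5,0.8,0,0,0,0,0],
  [-5,0.8,0,0,0,0,0],
  [-5,0.8,0,0,0,0,0],
  [-5,0.8,0,0,0,0,0],
  [-5,0.8,0,0,0,0,0],
  [-4.6,1.1,0,0,0,0,0],
  [0,0,0,0,0,0,0],
  [0,0,0,0,0,0,0],
])

```text
clock: 4.5
eef_pos: [686.6, -181.6, 227.2]
eef_rot: [-3.141, -0.0, 1.99]
wrist_force: [0.3, -0.9, 0.2]
finger_gap: 0.4
```

```bash
python3 -c "
from h import *
go([-210,0,150]);print(where());print(read_state()['joints'])
c=camera('wrist');save(c,'w1.png');b=camera('scene');save(b,'s1.png')
for k in (c,b):
  for r in recognise(k,'wheel_center'): print(r['conf'],toworld(k,r['centre']))
o,R=chan(np.load('ch.npy'))
print(proj(c,o+R@np.array([-142,0,30])),proj(c,o+R@np.array([172,0,30])),proj(b,read_state()['eef_pos']+[0,0,-22]))
"
```

```text
TCP [ 686.6 -181.6  227.2] rot [-3.141 -0.     1.99 ] shift cm [-0.04  0.28  4.83] wz deg -0.04
[-203.75306372    2.81115565  197.89150729]
[-3.10157435e-01  6.79017414e-01  9.69495463e-01  1.19152788e-04
  1.49363344e+00 -7.29112911e-01]
0.95 [ 514.22039874 -245.78793919   53.48858176]
0.84 [ 800.16364541 -140.84525481   52.22261204]
0.77 [ 658.21614197 -111.17070066   95.76818704]
0.92 [ 714.25079657 -322.23092686   47.5145303 ]
0.89 [ 662.98163747 -101.16771763   80.55648622]
0.79 [ 818.56048126 -132.18778664   52.07792085]
0.69 [ 526.95166091 -242.88739315   43.38809848]
[321.64889693 113.95535517] [ 323.31368986 -409.18400652] [217.95891246 181.59356668]
```

View pics/w1.png

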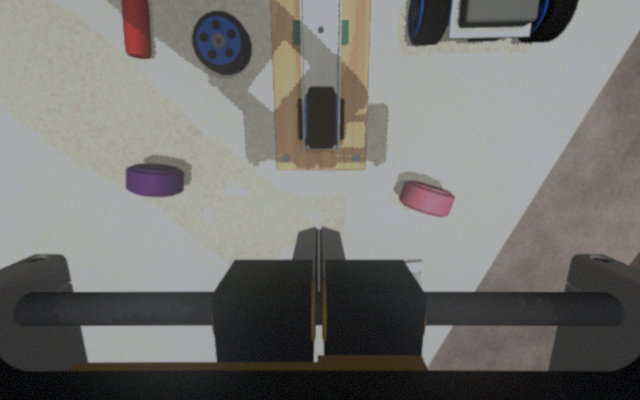

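View pics/s1.png

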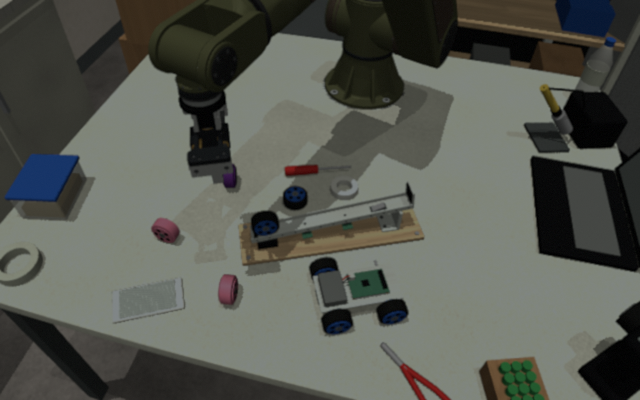

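```bash
python3 -c "
from h import *
go([-200,0,46])"
```

```text
TCP [ 686.7 -181.1  228.2] rot [3.141e+00 1.000e-03 1.989e+00] shift cm [ 2.19  0.24 15.14] wz deg -0.06
```

>>> jog_arm([
  [0.5,0.24,3,0,0,0,0],
  [0.5,0,3,0,0,0,0],
  [0.4,0,3,0,0,0,0],
  [0.4,0,3,0,0,0,0],
  [0.3,0,2,0,0,0,0],
  [0.1,0,1.1,0,0,0,0],
  [0,0,0,0,0,0,0],
])

```text
clock: 5.58
eef_pos: [680.1, -160.9, 76.4]
eef_rot: [-3.141, -0.0, 1.988]
wrist_force: [0.5, 0.4, 0.0]
finger_gap: 0.4
```

```bash
python3 -c "
from h import *
go([-200,0,46]);print(where())
c=camera('wrist');save(c,'w2.png');b=camera('scene')
cv2.imwrite('pics/s2.png',cv2.cvtColor(cv2.resize(cv2.convertScaleAbs(b['image'][150:280,170:370],alpha=1.5),(800,520),interpolation=cv2.INTER_CUBIC),cv2.COLOR_RGB2BGR))
"
```

```text
TCP [ 680.1 -160.9   76.4] rot [-3.141 -0.     1.988] shift cm [ 0.06  0.03 -0.05] wz deg -0.14
[-200.68494387    0.30937505   45.62744182]
```

View pics/w2.png

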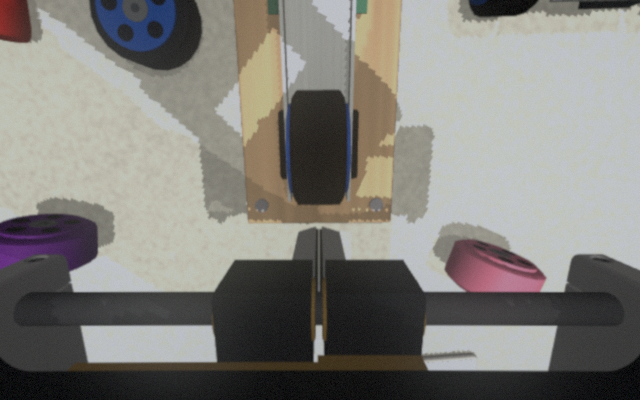

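View pics/s2.png

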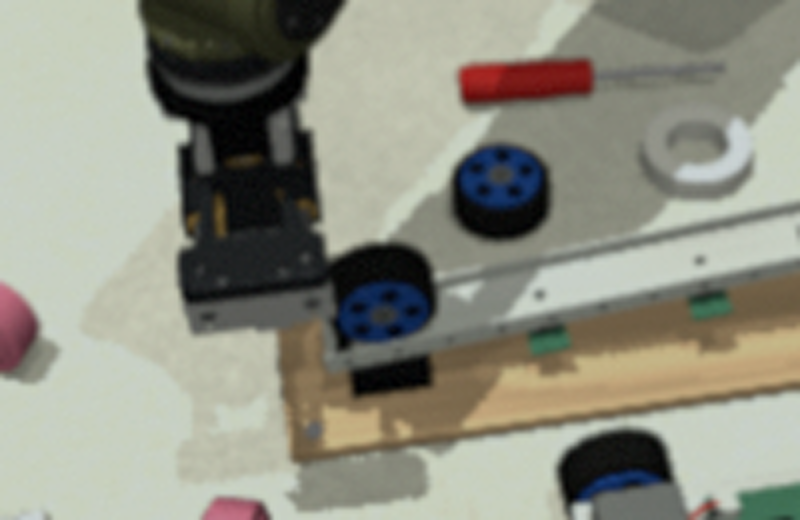

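>>> jog_arm([
  [0.3,0.03,-0.037,0,0,0,0],
  [0.3,0,-0.037,0,0,0,0],
  [0.3,0,-0.037,0,0,0,0],
  [0.3,0,-0.037,0,0,0,0],
  [0.3,0,-0.037,0,0,0,0],
  [0.3,0,-0.037,0,0,0,0],
  [0.3,0,-0.037,0,0,0,0],
  [0.4,0,-0.05,0,0,0,0],
  [0.5,0,-0.06,0,0,0,0],
  [0.6,0,-0.074,0,0,0,0],
  [0.7,0,-0.086,0,0,0,0],
  [0.8,0,-0.098,0,0,0,0],
  [0.8,0,-0.098,0,0,0,0],
  [0.8,0,-0.098,0,0,0,0],
  [0.7,0,-0.086,0,0,0,0],
  [0.6,0,-0.074,0,0,0,0],
  [0.5,0,-0.06,0,0,0,0],
  [0.3,0,-0.037,0,0,0,0],
  [0.2,0,-0.025,0,0,0,0],
  [0.1,0,-0.012,0,0,0,0],
])

```text
clock: 8.18
eef_pos: [643.5, -77.7, 87.6]
eef_rot: [-3.142, 0.0, 1.988]
wrist_force: [0.5, 0.2, 1.0]
finger_gap: 0.7
```

```bash
cat > look.py <<'E'
from h import *
import sys
n=sys.argv[1]
print(where().round(1))
c=camera('wrist');b=camera('scene');t=camera('top')
o,R=chan(np.load('ch.npy'))
for nm,k in (('w',c),('s',b),('t',t)):
  for r in recognise(k,'wheel_center'):
    p=R.T@(toworld(k,r['centre'])-o)
    if abs(p[1])<40: print(nm,r['conf'],p.round(1))
A=cv2.resize(cv2.convertScaleAbs(b['image'][150:270,220:430],alpha=1.5),(560,320),interpolation=cv2.INTER_CUBIC)
B=cv2.resize(c['image'],(400,250));C=cv2.resize(cv2.convertScaleAbs(t['image'][145:265,205:375],alpha=1.5),(354,250))
im=np.zeros((575,760,3),np.uint8);im[:320,:560]=A;im[322:572,:400]=B;im[322:572,402:756]=C
cv2.imwrite('pics/%s.png'%n,im[...,::-1])
E
python3 look.py l1
```

```text
[-1.091e+02 -1.000e-01  4.570e+01]
w 0.97 [-65.8  -2.1  57.8]
s 0.9 [-364.1   33.9   35.3]
s 0.52 [-58.3 -10.2  29.4]
t 0.64 [-71.2  -4.5  61.8]
```

View pics/l1.png

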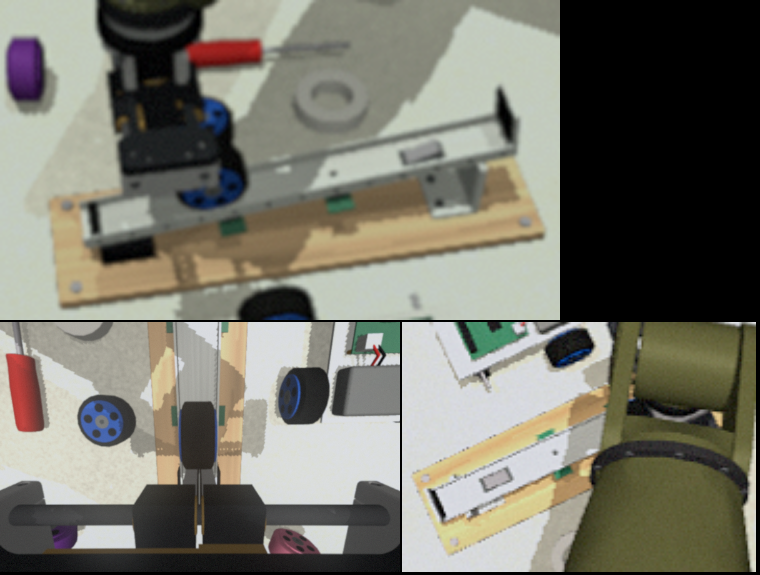

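The wheel is in contact with the finger at channel x ≈ -70, TCP at -109, and centred on the fingers in the wrist view (198,435). I'll keep pushing.

>>> jog_arm([
  [0.2,0,-0.025,0,0,0,0],
  [0.4,0,-0.05,0,0,0,0],
  [0.6,0,-0.074,0,0,0,0],
  [0.8,0,-0.098,0,0,0,0],
  [1,0,-0.123,0,0,0,0],
  [1,0,-0.123,0,0,0,0],
  [1,0,-0.123,0,0,0,0],
  [1,0,-0.123,0,0,0,0],
  [1,0,-0.123,0,0,0,0],
  [1,0,-0.123,0,0,0,0],
  [1,0,-0.123,0,0,0,0],
  [1,0,-0.123,0,0,0,0],
  [1,0,-0.123,0,0,0,0],
  [0.9,0,-0.11,0,0,0,0],
  [0.8,0,-0.098,0,0,0,0],
  [0.7,0,-0.086,0,0,0,0],
  [0.6,0,-0.074,0,0,0,0],
  [0.4,0,-0.05,0,0,0,0],
  [0.3,0,-0.037,0,0,0,0],
  [0.2,0,-0.025,0,0,0,0],
])

```text
clock: 10.98
eef_pos: [583.1, 58.7, 106.0]
eef_rot: [-3.142, 0.0, 1.988]
wrist_force: [0.7, -0.8, 0.4]
finger_gap: 0.5
```

```bash
python3 look.py l2
```

```text
[41.1 -0.6 45.8]
w 0.88 [84.7 -1.6 56.1]
s 0.63 [-362.7   32.2   36.9]
s 0.59 [ 80.5 -14.1  19.4]
```

View pics/l2.png

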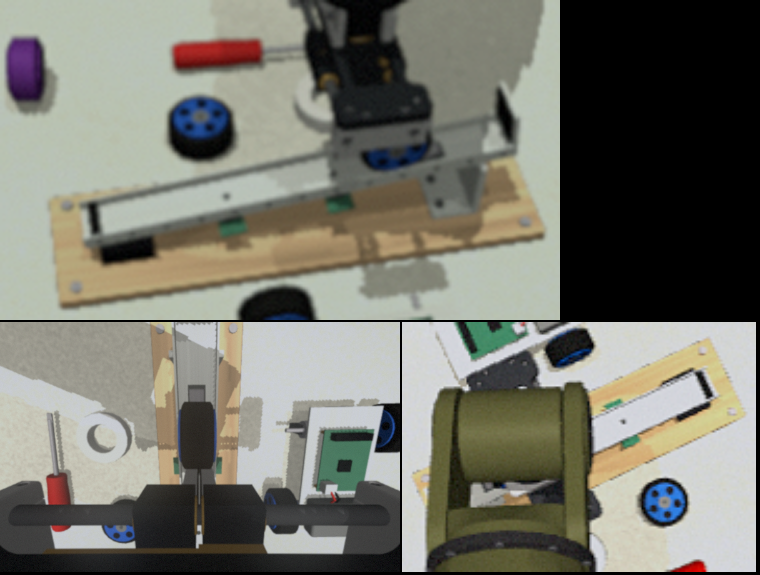

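>>> jog_arm([
  [0.2,0.03,-0.025,0,0,0,0],
  [0.3,0.03,-0.037,0,0,0,0],
  [0.4,0,-0.05,0,0,0,0],
  [0.4,0,-0.05,0,0,0,0],
  [0.4,0,-0.05,0,0,0,0],
  [0.4,0,-0.05,0,0,0,0],
  [0.4,0,-0.05,0,0,0,0],
  [0.4,0,-0.05,0,0,0,0],
  [0.4,0,-0.05,0,0,0,0],
  [0.4,0,-0.05,0,0,0,0],
  [0.4,0,-0.05,0,0,0,0],
  [0.4,0,-0.05,0,0,0,0],
  [0.4,0,-0.05,0,0,0,0],
  [0.4,0,-0.05,0,0,0,0],
  [0.2,0,-0.025,0,0,0,0],
  [0.2,0,-0.025,0,0,0,0],
  [0.1,0,-0.012,0,0,0,0],
  [0,0,0,0,0,0,0],
])

```text
clock: 13.52
eef_pos: [560.2, 111.8, 113.2]
eef_rot: [-3.142, 0.0, 1.988]
wrist_force: [-0.4, 0.0, -0.2]
finger_gap: 0.1
```

```bash
python3 look.py l3; python3 -c "
from h import *
c=camera('wrist');save(c,'w3.png');o,R=chan(np.load('ch.npy'));print([proj(c,o+R@np.array(p)).round() for p in [(172,20,45),(172,-20,45),(142,0,60),(112,0,30)]])"
```

```text
[99.5 -1.3 45.9]
w 0.95 [140.7  -3.3  58.5]
s 0.87 [-363.7   33.9   33.1]
s 0.44 [136.4 -13.8  21.5]
[array([274., 117.]), array([358., 117.]), array([316., 186.]), array([317., 220.])]
```

View pics/l3.png

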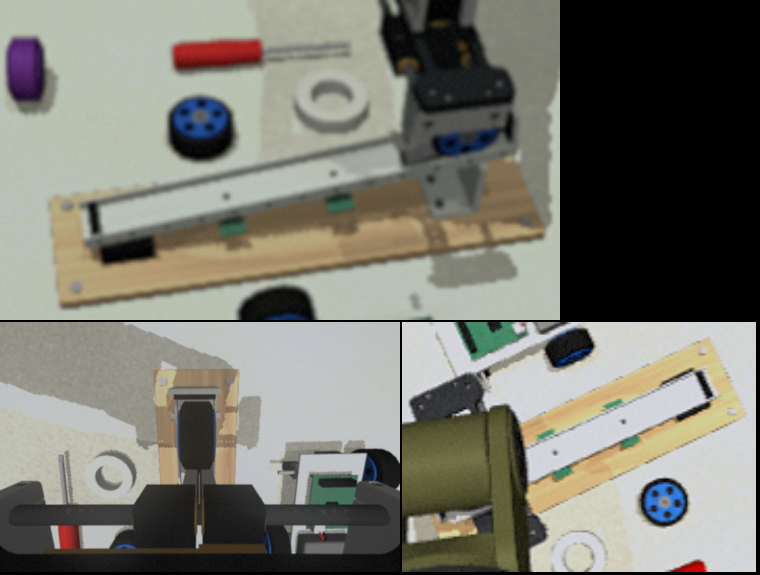

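View pics/w3.png

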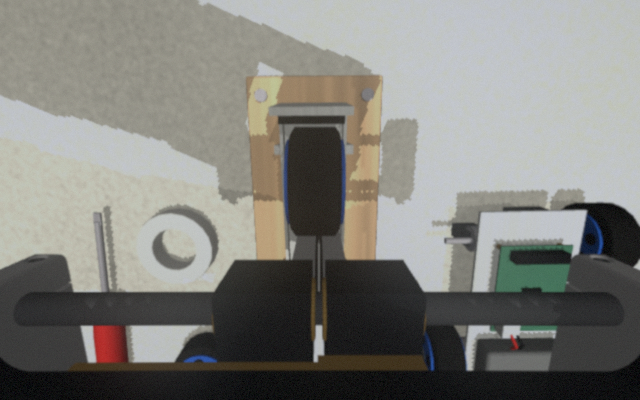

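>>> jog_arm([
  [0.1,0,-0.012,0,0,0,0],
  [0.1,0,-0.012,0,0,0,0],
  [0.1,0,-0.012,0,0,0,0],
  [0,0,0,0,0,0,0],
])

```text
clock: 14.38
eef_pos: [559.0, 114.6, 113.6]
eef_rot: [3.141, 0.0, 1.988]
wrist_force: [0.1, -0.4, 2.0]
finger_gap: -0.0
```

>>> jog_arm([
  [0.1,0,-0.012,0,0,0,0],
  [0,0,0,0,0,0,0],
])

```text
clock: 14.62
eef_pos: [559.0, 114.8, 113.7]
eef_rot: [3.141, 0.001, 1.988]
wrist_force: [3.8, -6.6, 0.1]
finger_gap: 0.8
```

>>> jog_arm([
  [0.1,0,-0.012,0,0,0,0],
  [0,0,0,0,0,0,0],
])

```text
clock: 14.88
eef_pos: [558.9, 115.0, 113.9]
eef_rot: [3.141, 0.003, 1.987]
wrist_force: [6.7, -12.8, -1.1]
finger_gap: 0.5
```

```bash
python3 look.py l4;python3 -c "
from h import *
c=camera('wrist');save(c,'w4.png')"
```

```text
[102.9  -1.5  46.1]
w 0.78 [148.2   1.9  56.4]
s 0.77 [-363.3   34.6   35.7]
s 0.72 [138.5 -13.3  17. ]
```

View pics/w4.png

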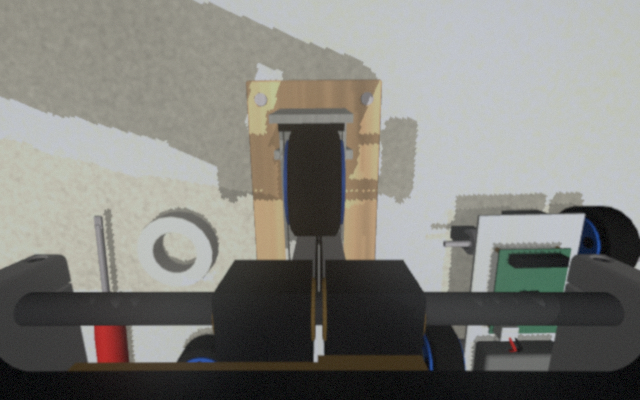

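The reaction has risen to 14 N, so the wheel is against the stop. I'll back off gently.

>>> jog_arm([
  [-0.1,0,0.012,0,0,0,0],
  [-0.1,0,0.012,0,0,0,0],
  [-0.1,0,0.012,0,0,0,0],
  [-0.1,0,0.012,0,0,0,0],
  [-0.2,0,0.025,0,0,0,0],
  [-0.2,0,0.025,0,0,0,0],
  [-0.3,0,0.037,0,0,0,0],
  [-0.4,0,0.05,0,0,0,0],
  [0,0,0,0,0,0,0],
  [0,0,0,0,0,0,0],
])

```text
clock: 16.48
eef_pos: [564.2, 102.7, 111.9]
eef_rot: [-3.142, -0.0, 1.988]
wrist_force: [-0.1, 0.1, -0.3]
finger_gap: 1.0
```

```bash
python3 look.py l5;python3 -c "
from h import *
c=camera('wrist');save(c,'w5.png')"
```

```text
[89.4 -1.3 45.9]
w 0.6 [142.9   0.9  59.1]
s 0.96 [-363.9   33.4   33.3]
s 0.65 [-21.4  -1.6  -0.3]
s 0.48 [137.4 -14.9  20.1]
```

View pics/w5.png

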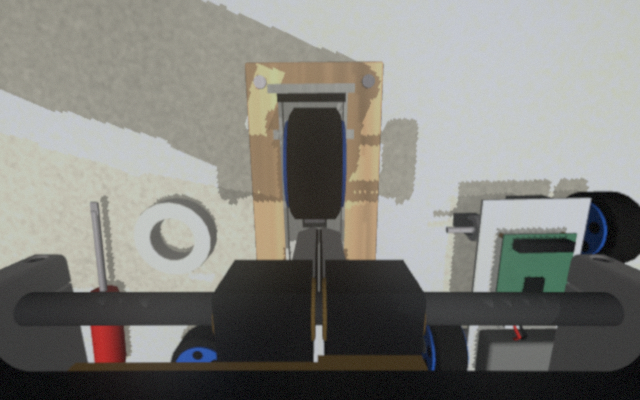

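The wheel at (315,160) stayed near the stop while the finger backed away, so the catch holds it. A small gap to the stop shows at v≈105. Next I'll withdraw upward and check.

>>> jog_arm([
  [-0.5,0,0.06,0,0,0,0],
  [-1,0,0,0,0,0,0],
  [-1,0,-1,0,0,0,0],
  [-1,0,-2,0,0,0,0],
  [-1,0,-3,0,0,0,0],
  [-1,0,-3,0,0,0,0],
  [-2,0,-3,0,0,0,0],
  [-3,0,-3,0,0,0,0],
  [-4,0,-1,0,0,0,0],
  [-4,0,0,0,0,0,0],
  [-4,0,0,0,0,0,0],
  [-3,0,0,0,0,0,0],
  [0,0,0,0,0,0,0],
  [0,0,0,0,0,0,0],
])

```text
clock: 18.58
eef_pos: [667.3, -130.1, 271.7]
eef_rot: [3.141, 0.0, 1.988]
wrist_force: [-0.2, 0.1, -0.2]
finger_gap: 0.2
```

```bash
python3 look.py l6;python3 -c "
from h import *
b=camera('scene')
cv2.imwrite('pics/s6.png',cv2.cvtColor(cv2.resize(cv2.convertScaleAbs(b['image'][175:250,340:430],alpha=1.5),(720,600),interpolation=cv2.INTER_CUBIC),cv2.COLOR_RGB2BGR))
c=camera('wrist');save(c,'w6.png')"
```

```text
[-143.9   -0.6  235.5]
s 0.9 [135.6  -8.2  41.5]
s 0.68 [-362.2   32.6   36.5]
t 0.67 [1.378e+02 1.000e-01 6.040e+01]
```

View pics/l6.png

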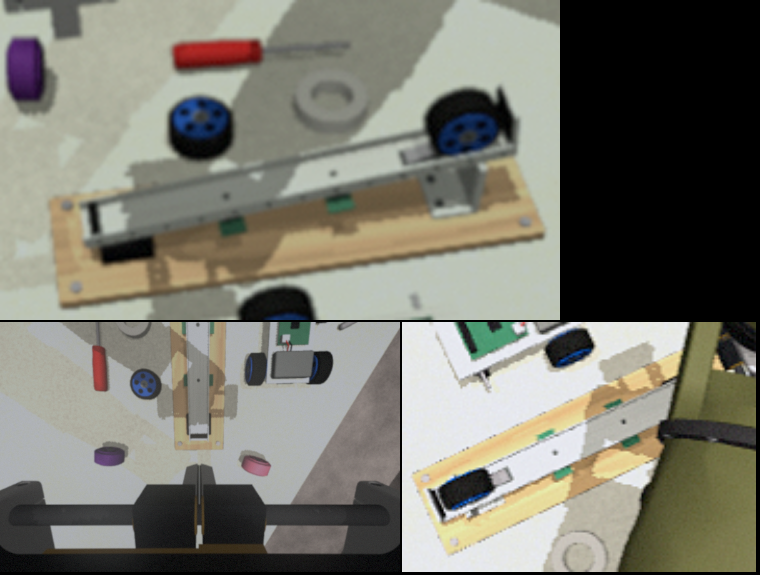

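View pics/s6.png

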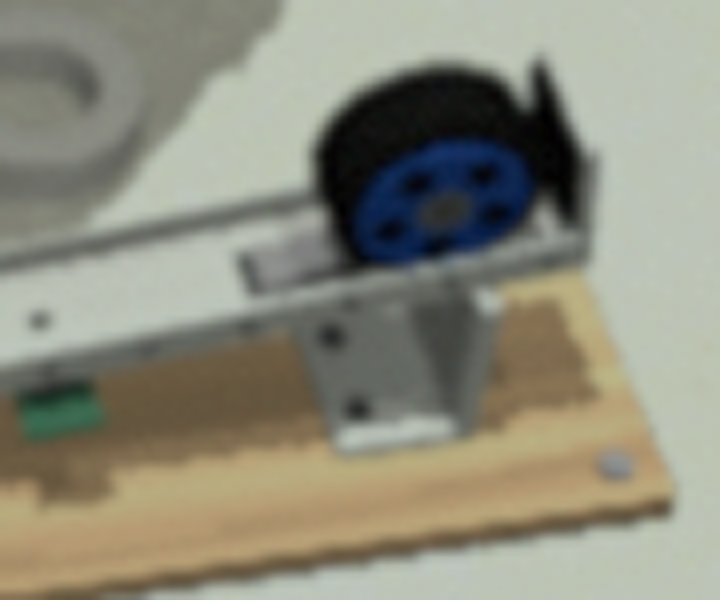

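View pics/w6.png

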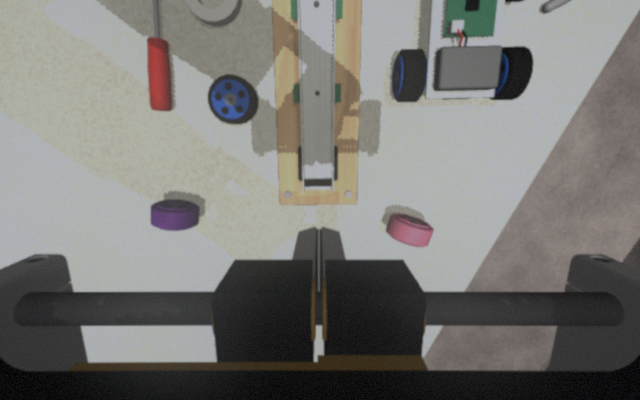

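```bash
python3 -c "
from h import *
c=camera('scene');o,R=chan(np.load('ch.npy'))
for k in ['spare_wheel','buggy','tape','screwdriver']: print(k,[toworld(c,r['centre']).round(0) for r in recognise(c,k)[:1]])
print(sign_off())"
```

```text
spare_wheel [array([533., -73.,  29.])]
buggy [array([765., 103.,  47.])]
tape [array([464.,  29.,  17.])]
screwdriver [array([426., -75.,  22.])]
the job is handed in; nothing more can be done
None
```

I pushed the test wheel up the channel with the closed fingertips and rolled it over the spring catch. I kept pushing until it met the end stop, where the reaction reached about 14 N. Then I backed off and took the hand away. The job was handed in at about 19 s of the 42 s allowed; `sign_off()` reports no verdict.

**Wheel:** With the hand gone, it stands at rest between the catch and the stop. The top camera puts it at channel x ≈ 138 mm and the scene camera at ≈ 136 mm, each uncertain by about 4 mm. Both fall within the required 135 to 146 mm, but the scene reading is close to the lower limit. When the wheel was against the stop (nominally 142 mm), the scene camera read 138.5 mm, so its readings seem to run a few mm low.

**Catch:** I did not measure its angle. I judge it sprung up because the wheel stayed put for more than 2 s with nothing holding it.

**Other things on the bench:** The spare wheel, buggy, tape and screwdriver read within about 6 mm of where they started, which is about the detector's noise. The arm was clear of everything when I handed in.

**Disagreements:** My fitted channel position was a few mm off in the scene view. One detector reading of a wheel in mid-channel after the wheel was released was false: nothing was there in the picture.

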